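# Centre-punch the drill spot through the bracket jig

### The arm

A 7-joint arm with a two-finger parallel gripper is mounted at the origin on the work surface. World frame = base frame: x ahead of the robot, y to its left, z up, the work surface at z = 0. Lengths are in m, angles in degrees, forces in N, time in s.
With the tool pointing down it reaches from about 0.425 to 0.95 m from the base axis. Payload 16.7 kg.
Tool frame: the origin (TCP) lies between the finger pads; the fingertips stand 14 mm ahead of it and the grasp point (between the pads) lies 5 mm behind it (bot.tips_ahead is the distance from the TCP to the fingertips, in m); z points along the fingers, y is the direction in which the jaws open and shut (so a half turn about z gives the same grasp; the last joint's range is limited). The gripper opens to 94 mm and grips with 3 to 60 N. Pads are 16 mm wide; open, the fingers measure 119 mm over their backs; the gripper's body (75 mm by 177 mm) begins 78 mm behind the grasp point.
Start: joints at [54.517, 24.414, 4.234, 92.017, -1.954, 63.644, -3.845], TCP at [0.306, -0.602, 0.219] pointing down, gripper open.
Joint ranges: [-163.25, 163.25], [-28.42, 122.38], [-70.27, 78.77], [12.13, 141.07], [-58.53, 238.53], [9.26, 117.41], [-156.51, 156.51]. Speed limits (degrees/s): [108.29, 108.29, 136.94, 136.94, 172.46, 172.46, 172.46].

### API

Orientations are given as a 3x3 rotation matrix whose columns are the frame's x, y, z axes.
In Python, from workcell import status, vision, ticket, bot gives the robot as it stands. The module is installed in compiled form; this text tells all that it offers.
- The arm moves only by the tool step_arm, never from a script. Its argument "commands" is a list of rows, each an object of numbers: "x", "y", "z": the shift along the world's x, y, z in mm; "twist": the turn about the world's z in rad. In form: [{"x": .., "y": .., "z": .., "twist": ..}, ...]. A call has 1 to 5 rows; each row shifts and turns the commanded pose from where the row before left it; what a row does not reach is not made up. A row lasts 1/8 s, in which the tool goes at most 62.5 mm and 10.7 degrees, less where a joint would pass 70% of its speed; a pose out of reach is approached as far as the arm can. A call is refused whole if a number of a shift passes 62.5 or a number of a turn 0.188, either way. A call with a gripper value outside its range is refused whole. "gripper" is the gripper's target within -1 to 1 (fully open at 1, half-way at 0, shut at -1), set as the call begins (left out, the last holds). The fingers move at their own pace and stop on an object; "squeeze" is the grip in N (left out, the last holds). Time passes only in rows, so rows that do not move let the fingers close. It gives the time, the measured TCP pose, the force and the opening at its end, in the units of the state.
- status.read_state(): the state, without advancing time (a new reading comes with each control period).
- vision.snapshot(name): name is "scene" or "side" or "wrist"; returns a dict with "img" (480x640x3 uint8, blue, green, red), "mtx" (3x3 intrinsics, pixels), "xyz" and "orientation" of the camera in the world. Camera axes: x right, y up, looking along -z (the intrinsics and any distortion apply to the point x, -y, -z); pixel columns grow to the right and rows downward; lengths in m; the calibration is good to about 2 mm. The wrist camera is an equidistant fisheye: a pixel r from the principal point sees the ray r / f radians off the axis. A picture is of the moment at which its call begins. There is no depth.
- ticket.finish_job(): hands the job in, once; it reports no verdict.
Trained networks look in a picture, given as the dict that the camera call returned (one of the last four; its "shot" number tells which), for a name from the list of things; names that differ only in an ending like _2 or _b are one class to them, and where a whole thing is asked for, a point or a joint stands for the part that bears it (a point fixed in the world has none). Each returns a list of dicts, best first, with "score" (0 to 1); they miss things now and then, are a little off and sometimes report something else, mostly with a low value. They report only what shows in the picture. A call takes as long as a camera call. They do not tell look-alikes from the thing itself.
- vision.spot_in(picture, target): "box" ([centre column, centre row, width, height] in pixels, round what is visible of it).
- vision.masks_of(picture, target): "region" (480x640 bool, what is visible of it) and "box" ([centre column, centre row, width, height] in pixels, round what is visible of it).
The state is a dict: "t": time; "q": joint angles; "qvel": joint speeds; "joint_torque": joint torques, N m; "tcp_pos": TCP position; "eef_rot": TCP orientation; "contact_force": force on the tool from outside, world axes, zero at the start; "ft_torque": the same for the moment, N m; "width": opening from 0.0 (shut) to 1.0 (fully open).
Only numpy, scipy, OpenCV 4.12 (cv2) and the standard library are available. Lean on these libraries where they do the work, as an engineer would, in place of code of your own. Each camera call takes 0.05 s, during which the arm holds its last target.

### The job

Take the automatic centre punch from its wooden stand, put its point down through the red-ringed hole of the drill jig and press straight down on the brass blank inside until the hidden spring snaps; ease off at the snap, never ramming the punch against its stop or pressing on the jig harder than the spring needs. Punch nowhere but in the ringed hole, then stand the punch fully home and upright in its stand again, let go, and leave the jar and the two figurines as they are.

Things in the scene. Friction and masses are not known exactly. Their poses are not given: they have to be found in the camera images.
- punch: Round steel centre punch, 135 mm, about 175 g, upright. Origin on its axis at the underside of its collar; z along the axis, away from the point. Collar 26 mm diameter, z 0 to 8 mm; above it the handle to grip, 16 mm diameter, z 8 to 68 mm (red at the top). Below it a nose, 13 mm diameter, z -30 to 0, then a sprung spindle, 6 mm diameter, round end at z = -67 mm when not pressed.
- punch_stroke (a joint): How far the spindle is pushed in, m: 0 fully out, hard stop at 0.0105 (force then climbs steeply). Pressing takes 2 to 4 N at first, rising to a peak of about 12 N at 0.004; then the spring gives way and the force falls, to about 6 N at 0.0085 and 3 N at 0.0100. Snapped once past 0.0085. Springs back out when lifted.
- stand: Fixed light wooden block, 70 x 70 x 76 mm high, origin at the centre of its underside on the table, z up. One upright round hole, 17 mm diameter, runs down through its centre; the punch hangs in it by its collar, so that the punch's origin is level with the block's top when fully home.
- stand_hole0 (a point): Centre of the mouth of the stand's hole, in the block's top face, 76 mm above the table.
- jig: Fixed drill jig, any yaw: plywood base 130 x 80 x 18 mm, two rails, aluminium guide plate 110 x 72 x 5 mm with its upper face 56 mm above the table. Origin at the centre of its underside, x lengthwise, z up. Upright 9 mm holes at x = -35, 0, +35 mm, the last in a 21 mm red ring. The brass blank inside lies 5 to 23 mm below the plate's upper face, differently each time, not measured.
- spot (a point): Centre of the red-ringed hole's mouth, in the upper face of the guide plate.
- lamb: Small lamb figurine, 59 x 30 x 60 mm high, origin at the centre of its underside. A bystander.
- paint_jar: Small paint jar with a green lid, 42 mm diameter, 50 mm high, origin at the centre of its underside. A bystander.
- shepherd: Shepherd figurine in blue, 38 mm diameter base, 66 mm high, origin at the centre of its underside. A bystander.
Mind the look-alikes: they are no part of the job. What is meant by the punch is not purple, and is the larger of those in its own colour. There is more than one size of the stand; the one meant has the size given above.

How it is judged:
By the outcome, as a careful person would: the job done as asked, in the order asked, and still so for the second after the job is handed in, with the robot touching nothing.
It also fails if it takes over 61 s, if anything falls off the work surface, if the arm or the gripper's body presses on something with over 40 N, if the wrist force passes 120 N, or if a joint passes its speed limit or range.

## Working session

There is one attempt and no reset: what is moved stays moved. The work goes in short steps, Python scripts to look and compute and a tool call to move; the robot and the scene stay as the last step left them, time stands still between calls to the robot, and variables do not carry over. Pictures are saved under pics/ and viewed, and the job is handed in when it is done.

Besides the shell and the picture viewer there is one more tool, called after ">>>" by a JSON object that holds its "op" and its "data". step_arm: Moves the arm, as the interface text tells. Its arguments: {"type":"object","properties":{"commands":{"type":"array","items":{"type":"object","properties":{"x":{"type":"number"},"y":{"type":"number"},"z":{"type":"number"},"twist":{"type":"number"}}}},"gripper":{"type":"number"},"squeeze":{"type":"number"}},"required":["commands"]}

```bash
mkdir -p pics; cat > h.py <<'E'
import numpy as np, cv2, pickle
from workcell import status, vision, ticket, bot
def snap(n,name):
    p=vision.snapshot(n); cv2.imwrite(f'pics/{name}.png',p['img']); pickle.dump({k:p[k] for k in('img','mtx','xyz','orientation')},open(f'pics/{name}.pkl','wb')); return p
def ray(p,u,v,fish=False):
    K=np.array(p['mtx']); x=(u-K[0,2])/K[0,0]; y=(v-K[1,2])/K[1,1]
    if fish:
        r=np.hypot(x,y); s=np.sinc(r/np.pi); d=np.array([x*s,-y*s,-np.cos(r)])
    else: d=np.array([x,-y,-1.])
    return np.array(p['orientation'])@d
def atz(p,u,v,z,fish=False):
    d=ray(p,u,v,fish); c=np.array(p['xyz']); return c+d*(z-c[2])/d[2]
def proj(p,X,fish=False):
    K=np.array(p['mtx']); c=np.array(p['orientation']).T@(np.array(X)-np.array(p['xyz']))
    x,y,z=c[0],-c[1],-c[2]
    if fish:
        r=np.hypot(x,y); th=np.arctan2(r,z); k=th/max(r,1e-9); x,y=x*k,y*k
    else: x,y=x/z,y/z
    return K[0,0]*x+K[0,2],K[1,1]*y+K[1,2]
E
python3 - <<'E'
from h import *
for n in('scene','side','wrist'):
    p=snap(n,n+'0'); print(n,p['mtx'],p['xyz'],p['orientation'])
    for t in('punch','stand','jig','lamb','paint_jar','shepherd'):
        print(t,[(np.round(d['box']).tolist(),round(d['score'],2)) for d in vision.spot_in(p,t)])
s=status.read_state(); print(s)
E
```

```text
scene [[467.80614556   0.         317.92857545]
 [  0.         467.80614556 242.69932919]
 [  0.           0.           1.        ]] [1.04010806 0.16071715 0.50397487] [[-0.22014885 -0.61580411  0.75651819]
 [ 0.97545704 -0.14235533  0.16798372]
 [ 0.00424933  0.77493242  0.63202982]]
punch [([406.0, 310.0, 22.0, 80.0], 0.93), ([467.0, 293.0, 23.0, 50.0], 0.9), ([399.0, 238.0, 23.0, 46.0], 0.84), ([395.0, 278.0, 74.0, 81.0], 0.51)]
stand [([497.0, 244.0, 107.0, 104.0], 0.95), ([398.0, 278.0, 74.0, 86.0], 0.73)]
jig [([174.0, 266.0, 100.0, 85.0], 0.72)]
lamb [([260.0, 331.0, 40.0, 44.0], 0.95)]
paint_jar [([306.0, 205.0, 25.0, 40.0], 0.91)]
shepherd [([293.0, 253.0, 28.0, 41.0], 0.73)]
side [[452.75817786   0.         317.31459923]
 [  0.         452.75817786 242.41055622]
 [  0.           0.           1.        ]] [ 0.33316374 -0.5334814   0.59616385] [[ 0.94425901  0.22385554 -0.2413786 ]
 [-0.32898384  0.61488032 -0.71672298]
 [-0.01202346  0.75618179  0.65425113]]
punch [([345.0, 190.0, 12.0, 56.0], 0.82), ([297.0, 189.0, 15.0, 40.0], 0.76)]
stand [([236.0, 184.0, 68.0, 70.0], 0.9
[... 731 characters left out ...]
63.64612273, -3.84477826]), 'qvel': array([ 0.09300134, -0.04494799,  0.04086689,  0.03866708, -0.02218545,
       -0.06358988,  0.01798694]), 'joint_torque': array([ 2.58546395e-03, -9.35517812e+01,  3.66394199e+00, -4.54564261e+01,
       -4.93001612e-02,  1.25749991e-02,  8.09325411e-05]), 'tcp_pos': array([ 0.30551483, -0.60185505,  0.21946797]), 'eef_rot': array([[ 8.91706118e-01,  4.52614847e-01, -2.18179329e-05],
       [ 4.52614847e-01, -8.91706114e-01,  7.70877384e-05],
       [ 1.54358707e-05, -7.86147283e-05, -9.99999997e-01]]), 'contact_force': array([-0.05793564,  0.15518069,  0.29547488]), 'ft_torque': array([ 0.00886953, -0.02210048,  0.00583207]), 'width': 0.9977070624834595}
```

View pics/scene0.png

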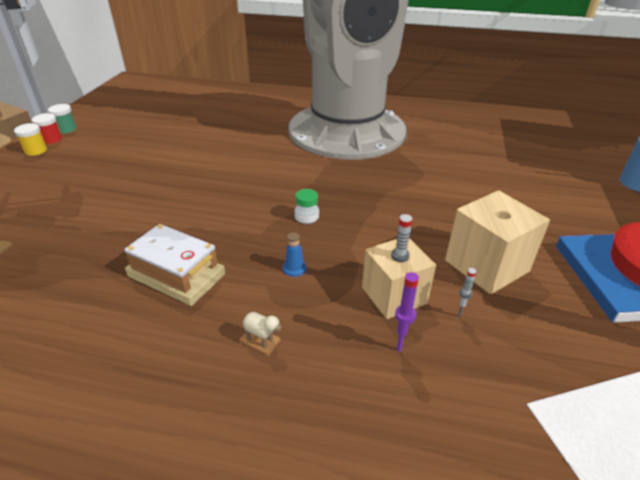

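View pics/side0.png

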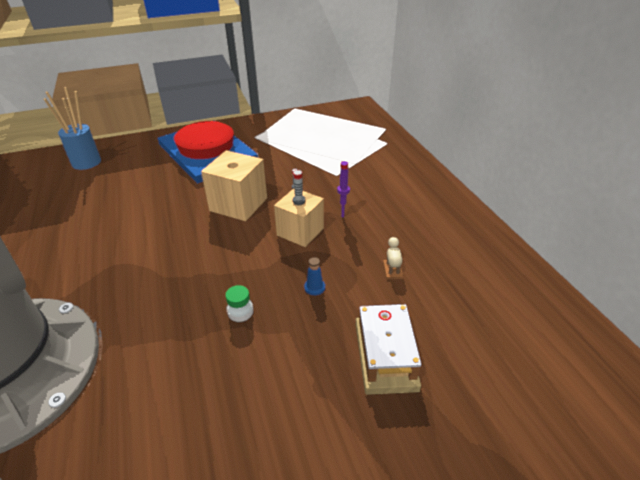

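```bash
python3 - <<'E'
import cv2
a=cv2.imread('pics/scene0.png')[180:370,330:560]; cv2.imwrite('pics/c1.png',cv2.resize(a,None,fx=3,fy=3,interpolation=2))
a=cv2.imread('pics/side0.png')[120:420,190:440]; cv2.imwrite('pics/c2.png',cv2.resize(a,None,fx=2,fy=2,interpolation=2))
E
```

```text
(no output)
```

View pics/c1.png

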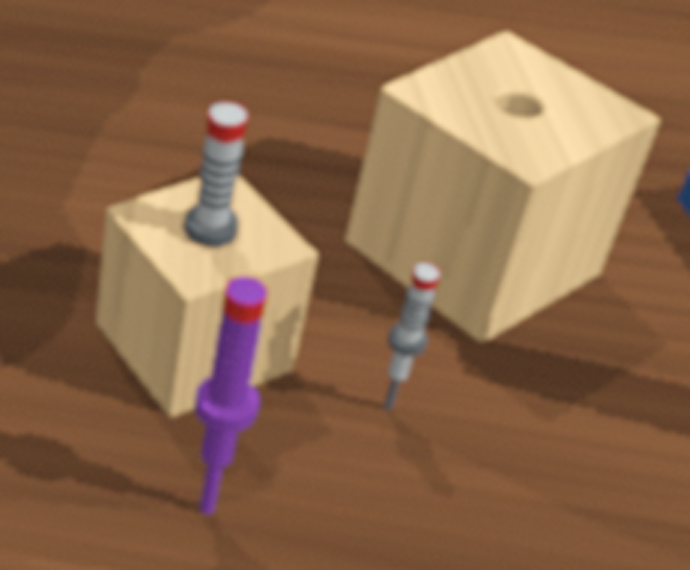

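View pics/c2.png

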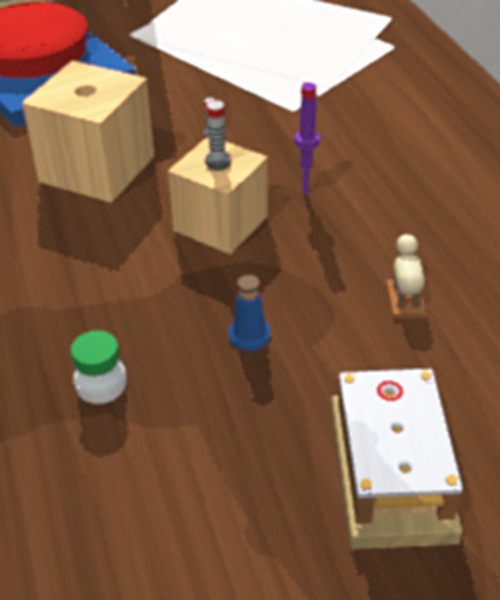

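```bash
python3 - <<'E'
import cv2
a=cv2.imread('pics/scene0.png')
def c(f,x,y,w,h,s,n):
    a=cv2.imread(f'pics/{f}.png')[y:y+h,x:x+w]; return cv2.resize(a,(w*s,h*s),interpolation=2)
import numpy as np
A=c('scene0',360,205,80,115,5,'');B=c('side0',265,155,70,115,5,'')
cv2.imwrite('pics/c3.png',np.hstack([A,B]))
A=c('scene0',120,220,110,85,4,'');B=c('side0',345,295,85,85,4,'')
cv2.imwrite('pics/c4.png',np.hstack([A,B]))
E
```

```text
(no output)
```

View pics/c3.png

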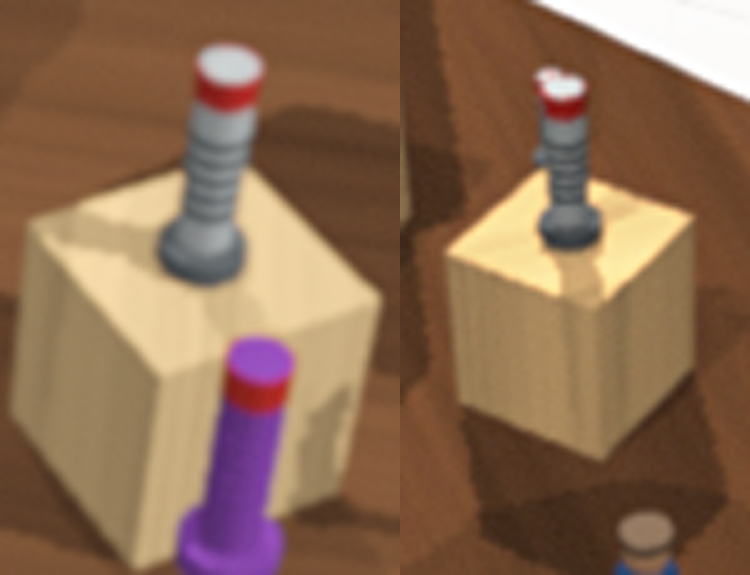

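View pics/c4.png

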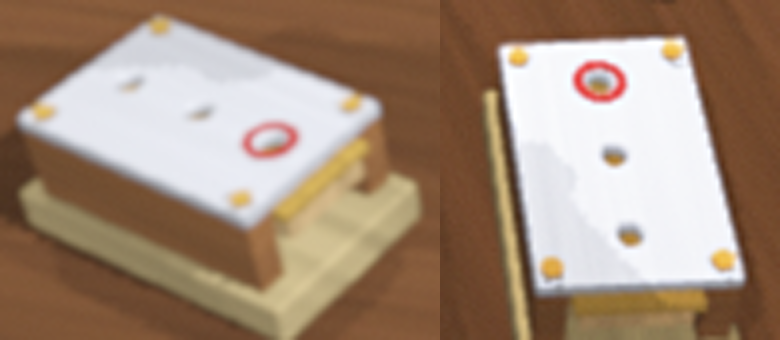

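```bash
cat >> h.py <<'E'
def tri(ps,uvs,fish=None):
    A=np.zeros((3,3));b=np.zeros(3);L=[]
    for i,(p,uv) in enumerate(zip(ps,uvs)):
        d=ray(p,*uv,fish=bool(fish and fish[i]));d/=np.linalg.norm(d);M=np.eye(3)-np.outer(d,d);A+=M;b+=M@np.array(p['xyz']);L.append((M,p))
    X=np.linalg.solve(A,b); return X,[np.linalg.norm(M@(X-np.array(p['xyz'])))*1e3 for M,p in L]
E
python3 - <<'E'
from h import *
S=pickle.load(open('pics/scene0.pkl','rb'));D=pickle.load(open('pics/side0.pkl','rb'))
print('top',tri([S,D],[(405.6,217.3),(297.2,172.0)]))
print('ring',tri([S,D],[(187.5,254.7),(384.7,315)]))
print('ring@56',atz(S,187.5,254.7,.056),atz(D,384.7,315,.056))
def s(x,y):return(360+x/5-.4,205+y/5-.4)
def d(x,y):return(265+x/5-.4,155+y/5-.4)
a=np.array([atz(S,*s(*q),.076)[:2] for q in((30,225),(250,165),(380,300),(160,377))])
b=np.array([atz(D,*d(*q),.076)[:2] for q in((47,253),(144,172),(293,215),(200,303))])
for c in(a,b): print(c,c.mean(0),np.linalg.norm(c-np.roll(c,1,0),axis=1))
def s(x,y):return(120+x/4-.4,220+y/4-.4)
def d(x,y):return(345+x/4-.4,295+y/4-.4)
print([atz(S,*s(*q),.056)[:2] for q in((132,84),(203,113),(271,140))])
print([atz(D,*d(*q),.056)[:2] for q in((190,235),(175,155),(160,81))])
for X in ((406,348),): pass
print('purple tip',atz(S,401,350,.0),atz(D,344,215,0),'small', atz(S,461,315,0))
print('jar',atz(S,306,220,0),'shep',atz(S,293,272,0),'lamb',atz(S,260,345,0),'bigstand',atz(S,503,215,.1))
E
```

```text
top (array([0.5310712 , 0.16509286, 0.14322388]), [np.float64(0.05178218301149852), np.float64(0.05178218301149394)])
ring (array([ 0.57383095, -0.13830465,  0.05604608]), [np.float64(0.3849821589845018), np.float64(0.3849821589845568)])
ring@56 [ 0.57412934 -0.13855155  0.056     ] [ 0.57363197 -0.13793524  0.056     ]
[[0.52771294 0.11647018]
 [0.48594244 0.17557196]
 [0.53784183 0.21462522]
 [0.58191815 0.15885542]] [0.53335384 0.1663807 ] [0.06880925 0.07237262 0.06495155 0.0710844 ]
[[0.48230757 0.16957116]
 [0.53399101 0.209917  ]
 [0.58070337 0.16056188]
 [0.52834468 0.11871661]] [0.53133666 0.16469166] [0.06859738 0.06556649 0.06795567 0.06702581]
[array([ 0.55556997, -0.20428805]), array([ 0.56534468, -0.17018087]), array([ 0.57397021, -0.13886232])]
[array([ 0.55300847, -0.20501614]), array([ 0.56350609, -0.17141793]), array([ 0.57361689, -0.13761423])]
purple tip [0.63247575 0.18431841 0.        ] [0.63711315 0.18538245 0.        ] small [0.55078901 0.26302091 0.        ]
jar [ 0.37825405 -0.00861859  0.        ] shep [0.51731323 0.00448359 0.        ] lamb [ 0.66647702 -0.00118198  0.        ] bigstand [0.43181034 0.30551652 0.1       ]
```

Candidates: the grey punch in the 70 mm stand at scene (404,238) is the one I choose. The purple one at (406,310) and the small grey one at (467,293) are look-alikes. The stand at (398,278) measures about 69 mm at a height of 76 mm. The larger block at (497,244) is not the right stand. The red ring is at scene (187,255).

>>> {"op": "step_arm", "data": {"commands": [{"x":26,"y":45,"z":4},{"x":26,"y":45,"z":4},{"x":26,"y":45,"z":4},{"x":26,"y":45,"z":4},{"x":26,"y":45,"z":4}], "gripper": 1}}

```text
invalid input
```

>>> {"op": "step_arm", "data": {"commands": [{"x":26,"y":45,"z":4},{"x":26,"y":45,"z":4},{"x":26,"y":45,"z":4},{"x":26,"y":45,"z":4},{"x":26,"y":45,"z":4}]}}

```text
invalid input
```

>>> {"op": "step_arm", "data": {"commands": [{"x":0,"y":0,"z":0}]}}

```text
invalid input
```

```bash
python3 - <<'E'
from h import *
p=snap('wrist','w1'); print(status.read_state()['tcp_pos'],status.read_state()['q'])
print(proj(p,[.5739,-.1383,.056],True))
E
```

```text
[ 0.30553535 -0.60187634  0.21947372] [54.5178221  24.41509861  4.23524079 92.01413223 -1.95384827 63.64483217
 -3.84521223]
(np.float64(80.246456638012), np.float64(-124.43674012944456))
```

View pics/w1.png

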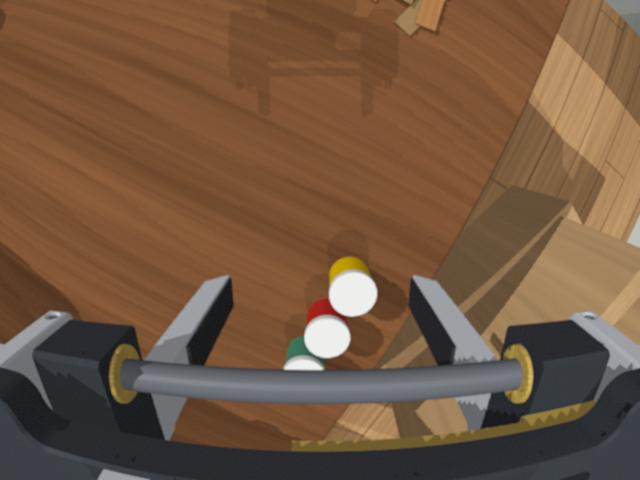

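The wrist view shows three jars at about (330,330) below the gripper; the arm didn't move. I'll give every row all four fields.

>>> {"op": "step_arm", "data": {"commands": [{"x":26,"y":45,"z":4,"twist":0},{"x":26,"y":45,"z":4,"twist":0},{"x":26,"y":45,"z":4,"twist":0},{"x":26,"y":45,"z":4,"twist":0},{"x":26,"y":45,"z":4,"twist":0}]}}

```text
t: 1.72
tcp_pos: [0.4362, -0.3753, 0.2398]
eef_rot: [[0.892, 0.453, 0.0], [0.453, -0.892, -0.0], [0.0, 0.0, -1.0]]
contact_force: [-0.3, -0.8, 0.3]
width: 0.998
```

>>> {"op": "step_arm", "data": {"commands": [{"x":26,"y":45,"z":4,"twist":0},{"x":26,"y":45,"z":4,"twist":0},{"x":26,"y":45,"z":4,"twist":0},{"x":26,"y":45,"z":4,"twist":0},{"x":0,"y":0,"z":0,"twist":0}]}}

```text
t: 2.35
tcp_pos: [0.5415, -0.1927, 0.2558]
eef_rot: [[0.889, 0.458, 0.001], [0.458, -0.889, 0.001], [0.002, -0.0, -1.0]]
contact_force: [-0.7, -1.4, 0.3]
width: 1.003
```

```bash
python3 - <<'E'
from h import *
p=snap('wrist','w1'); print(status.read_state()['tcp_pos'],status.read_state()['q'])
print(proj(p,[.5739,-.1383,.056],True))
E
```

```text
[ 0.54027907 -0.1951995   0.25553904] [ 20.63236489  13.62056696  -8.51934788 102.32806654   2.19845371
  64.20181413 -51.50649896]
(np.float64(286.01313767788076), np.float64(166.98420230842748))
```

View pics/w1.png

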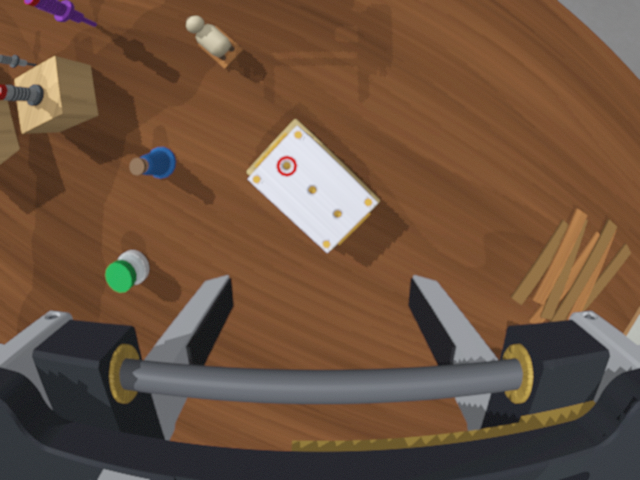

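The wrist view shows the ring at (286,166), within 1 px of my prediction. Next, over the stand.

>>> {"op": "step_arm", "data": {"commands": [{"x":-1,"y":50,"z":0,"twist":0},{"x":-1,"y":50,"z":0,"twist":0},{"x":-1,"y":50,"z":0,"twist":0},{"x":-1,"y":50,"z":0,"twist":0},{"x":-1,"y":50,"z":0,"twist":0}], "gripper": 0.2}}

```text
t: 3.02
tcp_pos: [0.5344, 0.0531, 0.2556]
eef_rot: [[0.893, 0.451, 0.0], [0.451, -0.893, -0.0], [0.0, 0.001, -1.0]]
contact_force: [0.6, -0.4, -0.5]
width: 0.598
```

>>> {"op": "step_arm", "data": {"commands": [{"x":-2,"y":50,"z":0,"twist":0},{"x":-2,"y":50,"z":0,"twist":0},{"x":0,"y":10,"z":0,"twist":0},{"x":0,"y":0,"z":-25,"twist":0},{"x":0,"y":0,"z":0,"twist":0}]}}

```text
t: 3.65
tcp_pos: [0.53, 0.1611, 0.2291]
eef_rot: [[0.892, 0.451, -0.003], [0.451, -0.893, -0.001], [-0.003, 0.0, -1.0]]
contact_force: [0.4, -0.9, 0.5]
width: 0.598
```

```bash
python3 - <<'E'
from h import *
p=snap('wrist','w2'); print(status.read_state()['tcp_pos'],status.read_state()['q'])
print(proj(p,[.531,.165,.144],True),proj(p,[.531,.165,.084],True))
E
```

```text
[0.53055541 0.16142235 0.23020259] [ -5.25955038  14.03642588 -21.50287342 105.74880208   5.82613784
  61.36838684 -92.17772571]
(np.float64(315.54702388194926), np.float64(249.23698484030325)) (np.float64(316.39529581800866), np.float64(229.40810360355343))
```

View pics/w2.png

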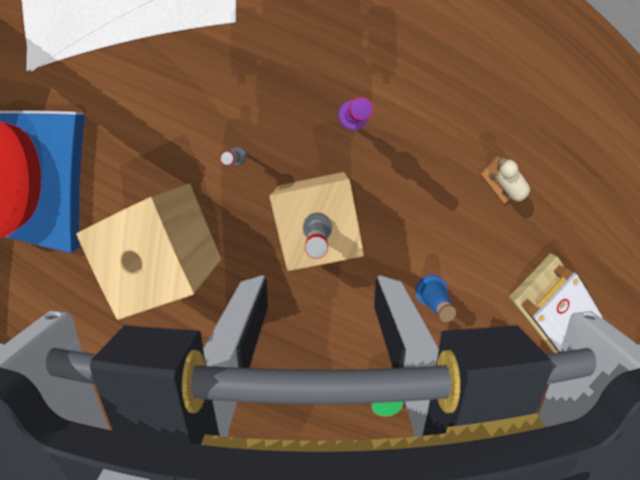

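```bash
python3 - <<'E'
from h import *
a=cv2.imread('pics/w2.png')[165:280,260:375]; cv2.imwrite('pics/c5.png',cv2.resize(a,None,fx=5,fy=5,interpolation=2))
E
```

```text
(no output)
```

View pics/c5.png

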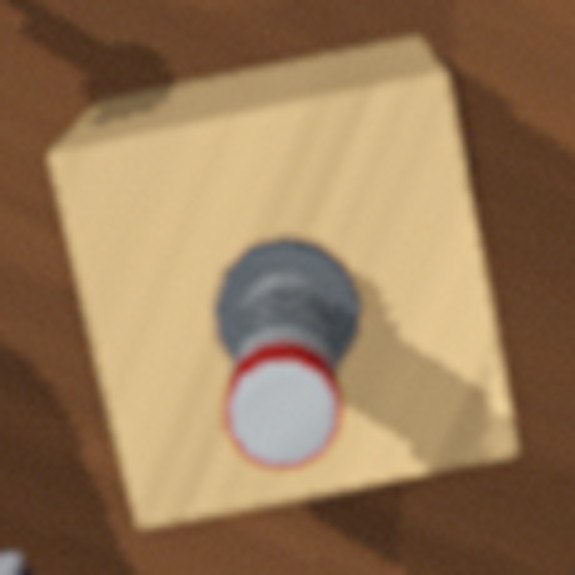

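```bash
python3 - <<'E'
from h import *
p=pickle.load(open('pics/w2.pkl','rb'))
print(p['xyz'])
print(atz(p,316.2,247,.144,True),atz(p,317.4,226.2,.081,True))
q=[(50,155),(445,72),(520,458),(138,528)]
c=np.array([atz(p,260+u/5-.4,165+v/5-.4,.076,True)[:2] for u,v in q]);print(c.mean(0),np.linalg.norm(c-np.roll(c,1,0),axis=1))
p=pickle.load(open('pics/w1.pkl','rb')); 
a=p['img'][140:220,245:385]; cv2.imwrite('pics/c6.png',cv2.resize(a,None,fx=5,fy=5,interpolation=2))
E
```

```text
[0.59910091 0.19566003 0.39534609]
[0.53267696 0.16532464 0.144     ] [0.53329609 0.16520976 0.081     ]
[0.53224666 0.16490691] [0.07008318 0.07002449 0.07117452 0.07076359]
```

View pics/c6.png

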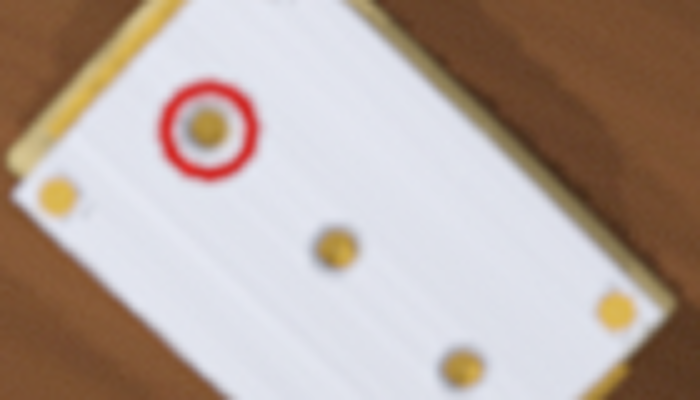

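The refined stand and punch position is (0.532, 0.165), and the stand's faces measure 70 mm. Descending to grip.

>>> {"op": "step_arm", "data": {"commands": [{"x":2,"y":4,"z":-20,"twist":0},{"x":0,"y":0,"z":-40,"twist":0},{"x":0,"y":0,"z":-40,"twist":0},{"x":0,"y":0,"z":-20,"twist":0},{"x":0,"y":0,"z":0,"twist":0}], "gripper": 0}}

```text
t: 4.32
tcp_pos: [0.5325, 0.1661, 0.1101]
eef_rot: [[0.892, 0.452, -0.001], [0.452, -0.892, -0.001], [-0.002, -0.0, -1.0]]
contact_force: [0.6, -0.5, 0.4]
width: 0.501
```

>>> {"op": "step_arm", "data": {"commands": [{"x":0,"y":0,"z":0,"twist":0},{"x":0,"y":0,"z":0,"twist":0},{"x":0,"y":0,"z":0,"twist":0},{"x":0,"y":0,"z":0,"twist":0},{"x":0,"y":0,"z":0,"twist":0}], "gripper": -1, "squeeze": 50}}

```text
t: 4.95
tcp_pos: [0.5329, 0.1671, 0.111]
eef_rot: [[0.892, 0.453, 0.001], [0.453, -0.892, 0.0], [0.001, 0.0, -1.0]]
contact_force: [-0.9, -1.1, 7.3]
width: 0.166
```

```bash
python3 - <<'E'
from h import *
p=snap('wrist','w3');p=snap('scene','s3'); s=status.read_state();print(s['tcp_pos'],s['width'],s['contact_force'])
a=pickle.load(open('pics/w3.pkl','rb'))['img']
cv2.imwrite('pics/c7.png',np.hstack([cv2.resize(a[160:360,220:420],(400,400)),cv2.resize(p['img'][170:330,320:480],(400,400))]))
E
```

```text
[0.5329001  0.16715622 0.11102442] 0.16368233136718544 [-0.98847761 -0.95947619  6.14279678]
```

View pics/c7.png

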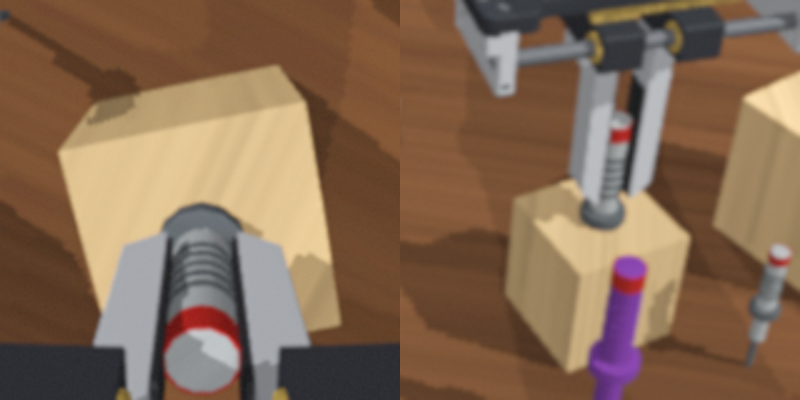

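The jaws shut on the grooved handle with the collar on the stand's top. Lifting.

>>> {"op": "step_arm", "data": {"commands": [{"x":0,"y":0,"z":5,"twist":0},{"x":0,"y":0,"z":10,"twist":0},{"x":0,"y":0,"z":20,"twist":0},{"x":0,"y":0,"z":25,"twist":0},{"x":0,"y":0,"z":30,"twist":0}]}}

```text
t: 5.68
tcp_pos: [0.5322, 0.1671, 0.2015]
eef_rot: [[0.892, 0.453, -0.001], [0.453, -0.892, 0.0], [-0.001, -0.0, -1.0]]
contact_force: [0.4, 0.8, -0.9]
width: 0.164
```

>>> {"op": "step_arm", "data": {"commands": [{"x":0,"y":-10,"z":20,"twist":0},{"x":0,"y":-30,"z":10,"twist":0},{"x":0,"y":-30,"z":0,"twist":0},{"x":0,"y":0,"z":0,"twist":0}]}}

```text
t: 6.18
tcp_pos: [0.5326, 0.0948, 0.2311]
eef_rot: [[0.893, 0.45, 0.001], [0.45, -0.893, -0.001], [0.0, 0.001, -1.0]]
contact_force: [0.7, 0.9, -2.8]
width: 0.162
```

```bash
python3 - <<'E'
from h import *
p=snap('side','d4');q=snap('scene','s4'); s=status.read_state();print(s['tcp_pos'],s['width'],s['contact_force'],s['ft_torque'])
print(proj(p,s['tcp_pos']),proj(q,s['tcp_pos']))
for im,n in((p,'d'),(q,'s')):
    u,v=map(int,proj(im,s['tcp_pos'])); cv2.imwrite(f'pics/c8{n}.png',cv2.resize(im['img'][v-50:v+100,u-60:u+60],None,fx=4,fy=4,interpolation=2))
a=cv2.imread('pics/c8d.png');b=cv2.imread('pics/c8s.png');cv2.imwrite('pics/c8.png',cv2.resize(np.hstack([a,b]),None,fx=.8,fy=.8)); print(a.shape)
E
```

```text
[0.53249141 0.09737622 0.23089967] 0.16231109067305866 [-0.05453481  0.13764775 -1.97732751] [0.02437004 0.00396751 0.0217019 ]
(np.float64(308.1684703849874), np.float64(146.6720705280802)) (np.float64(358.176980423554), np.float64(151.9883157718492))
(600, 480, 3)
```

View pics/c8.png

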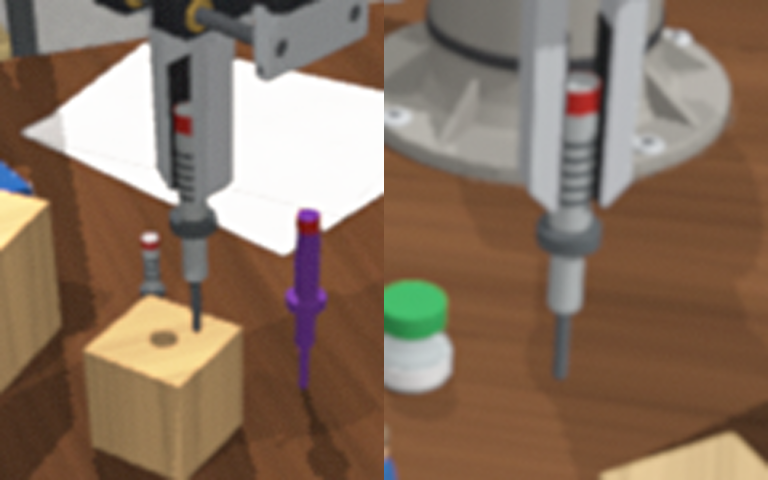

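```bash
python3 - <<'E'
from h import *
D=pickle.load(open('pics/d4.pkl','rb'));S=pickle.load(open('pics/s4.pkl','rb'))
T=np.array([.5325,.0974,.2309])
f=lambda a,o:(o[0]+a[0]/3.2-.4,o[1]+a[1]/3.2-.4)
for n,d,s in(('tip',(197,329),(177,377)),('nose',(195,280),(181,308)),('collar',(193,221),(185,232))):
    X,e=tri([D,S],[f(d,(248,96)),f(s,(298,101))]);print(n,(X-T)*1e3,e)
# predicted if vertical at TCP xy
for h in(-.035-.067,-.065,-.031,.033): print(h,proj(D,T+[0,0,h]),proj(S,T+[0,0,h]))
print('meas scene',f((177,377),(298,101)),f((199,83),(298,101)),'side',f((197,329),(248,96)))
E
```

```text
tip [  -1.58367631   -1.65732362 -101.34497259] [np.float64(0.26971022825167246), np.float64(0.26971022825177826)]
nose [ -2.56744259  -2.36595394 -67.80294837] [np.float64(0.9153880281579329), np.float64(0.9153880281580119)]
collar [ -2.39730034  -2.36958262 -31.56888649] [np.float64(0.4711762911407289), np.float64(0.4711762911407794)]
-0.10200000000000001 (np.float64(309.61503347406114), np.float64(197.9191480734609)) (np.float64(353.76504754895814), np.float64(219.78480997075476))
-0.065 (np.float64(309.11898397944424), np.float64(180.3380443836529)) (np.float64(355.2635744718645), np.float64(196.85456043147667))
-0.031 (np.float64(308.63527713327625), np.float64(163.1943917638331)) (np.float64(356.7458975164688), np.float64(174.1722603733126))
0.033 (np.float64(307.64342509370255), np.float64(128.0409368325685)) (np.float64(359.85245938540413), np.float64(126.63608482984219))
meas scene (352.9125, 218.4125) (359.7875, 126.5375) side (309.1625, 198.4125)
```

>>> {"op": "step_arm", "data": {"commands": [{"x":9,"y":-47,"z":0,"twist":0},{"x":9,"y":-47,"z":0,"twist":0},{"x":9,"y":-47,"z":0,"twist":0},{"x":8,"y":-47,"z":0,"twist":0},{"x":8,"y":-46,"z":0,"twist":0}]}}

```text
t: 6.9
tcp_pos: [0.5761, -0.1371, 0.2306]
eef_rot: [[0.891, 0.454, 0.0], [0.454, -0.891, 0.001], [0.0, -0.0, -1.0]]
contact_force: [1.1, 0.5, -2.0]
width: 0.162
```

>>> {"op": "step_arm", "data": {"commands": [{"x":0,"y":0,"z":-20,"twist":0},{"x":0,"y":0,"z":-20,"twist":0},{"x":0,"y":0,"z":-13,"twist":0},{"x":0,"y":0,"z":0,"twist":0},{"x":0,"y":0,"z":0,"twist":0}]}}

```text
t: 7.52
tcp_pos: [0.576, -0.1365, 0.1782]
eef_rot: [[0.891, 0.453, 0.001], [0.453, -0.891, 0.0], [0.001, 0.0, -1.0]]
contact_force: [-0.6, 0.5, -2.0]
width: 0.166
```

```bash
cat > three.py <<'E'
from h import *
import sys
tag=sys.argv[1]; L=[]
for n in('side','scene','wrist'):
    p=snap(n,n[:2]+tag); f=n=='wrist'
    u,v=map(int,proj(p,[.574,-.138,.062],f)); print(n,u-25,v-35)
    L.append(cv2.resize(p['img'][v-35:v+25,u-25:u+25],(250,300),interpolation=2))
cv2.imwrite(f'pics/t{tag}.png',np.hstack(L)); s=status.read_state();print(s['t'],s['tcp_pos'],s['width'],s['contact_force'])
E
python3 three.py 5
```

```text
side 360 277
scene 162 216
wrist 295 209
7.675 [ 0.57591374 -0.13682102  0.17819552] 0.1650861492065795 [-0.49420115  0.07442765 -1.24823086]
```

View pics/t5.png

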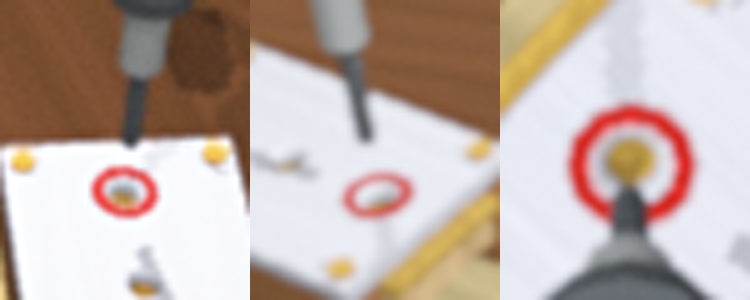

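```bash
cat > rel.py <<'E'
from h import *
def go(tag,offs,tip,ring):
    P=[pickle.load(open(f'pics/{n}{tag}.pkl','rb')) for n in('si','sc','wr')]; F=[0,0,1]
    g=lambda a,o:(o[0]+a[0]/5-.4,o[1]+a[1]/5-.4)
    R={}
    for n,pts in(('tip',tip),('ring',ring)):
        uv=[g(a,o) for a,o in zip(pts,offs)]
        R[n]=tri(P,uv,F); print(n,R[n]); print('  2cam',tri(P[:2],uv[:2])[0]); 
        if n=='ring':print('  @56',[atz(p,*q,.056,f)[:2] for p,q,f in zip(P,uv,F)])
        else:print('  @z',[atz(p,*q,R[n][0][2],f)[:2] for p,q,f in zip(P,uv,F)])
E
python3 -c "
from rel import *
go('5',[(360,277),(162,216),(295,209)],[(131,144),(116,139),(128,188)],[(125,192),(128,195),(132,165)])"
```

```text
tip (array([ 0.57520928, -0.13728354,  0.07739265]), [np.float64(1.360385105385913), np.float64(1.2247669643030863), np.float64(1.625744240574912)])
  2cam [ 0.57395779 -0.13813787  0.07776217]
  @z [array([ 0.57376151, -0.13727434]), array([ 0.57415842, -0.13875572]), array([ 0.57676138, -0.13661588])]
ring (array([ 0.57430671, -0.13831945,  0.05609705]), [np.float64(0.9319499380495007), np.float64(0.5856100696828677), np.float64(0.7796831196897899)])
  2cam [ 0.57372535 -0.13858068  0.05623693]
  @56 [array([ 0.57348785, -0.13788339]), array([ 0.57401961, -0.13907629]), array([ 0.57507794, -0.13820339])]
```

>>> {"op": "step_arm", "data": {"commands": [{"x":-0.7,"y":-0.7,"z":-8,"twist":0},{"x":0,"y":0,"z":-8,"twist":0},{"x":0,"y":0,"z":0,"twist":0},{"x":0,"y":0,"z":0,"twist":0}]}}

```text
t: 8.18
tcp_pos: [0.5749, -0.1376, 0.1614]
eef_rot: [[0.892, 0.453, -0.0], [0.453, -0.892, 0.0], [-0.0, -0.0, -1.0]]
contact_force: [-0.5, -0.3, -2.2]
width: 0.162
```

```bash
python3 three.py 6
```

```text
side 360 277
scene 162 216
wrist 294 213
8.325 [ 0.57498895 -0.13756511  0.1616536 ] 0.16021859239271422 [-0.28007154  0.10418665 -2.75573149]
```

View pics/t6.png

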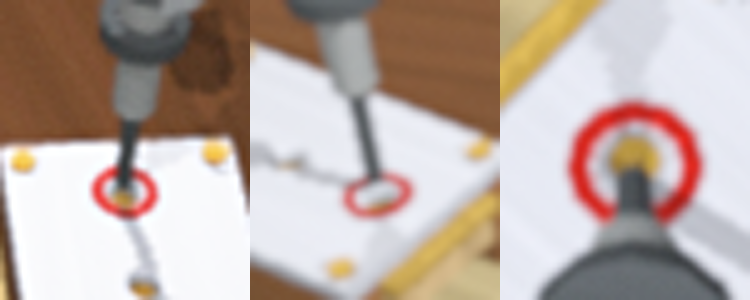

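```bash
python3 -c "
from rel import *
go('6',[(360,277),(162,216),(294,213)],[(125,186),(126,181),(133,173)],[(125,192),(128,195),(136,166)])"
```

```text
tip (array([ 0.57363177, -0.13850414,  0.06012211]), [np.float64(0.8683857238859207), np.float64(0.9752821107541186), np.float64(1.2813828352049013)])
  2cam [ 0.57269579 -0.13923069  0.06043592]
  @z [array([ 0.57268065, -0.13876059]), array([ 0.57261241, -0.13959558]), array([ 0.57479193, -0.13784743])]
ring (array([ 0.57424101, -0.1383651 ,  0.05610827]), [np.float64(0.895468420198197), np.float64(0.5516461187129632), np.float64(0.6983633003451691)])
  2cam [ 0.57372535 -0.13858068  0.05623693]
  @56 [array([ 0.57348785, -0.13788339]), array([ 0.57401961, -0.13907629]), array([ 0.57493052, -0.13828882])]
```

>>> {"op": "step_arm", "data": {"commands": [{"x":0.6,"y":0.2,"z":-1.5,"twist":0},{"x":0,"y":0,"z":-1.5,"twist":0},{"x":0,"y":0,"z":-1.5,"twist":0},{"x":0,"y":0,"z":-1,"twist":0},{"x":0,"y":0,"z":0,"twist":0}]}}

```text
t: 8.95
tcp_pos: [0.5754, -0.1373, 0.1559]
eef_rot: [[0.892, 0.453, -0.0], [0.453, -0.892, 0.0], [-0.0, -0.0, -1.0]]
contact_force: [-0.1, -0.9, -2.2]
width: 0.159
```

>>> {"op": "step_arm", "data": {"commands": [{"x":0,"y":0,"z":-1,"twist":0},{"x":0,"y":0,"z":0,"twist":0}]}}

```text
t: 9.2
tcp_pos: [0.5754, -0.1373, 0.1549]
eef_rot: [[0.892, 0.453, -0.0], [0.453, -0.892, 0.0], [-0.0, -0.0, -1.0]]
contact_force: [-0.4, 0.3, -2.8]
width: 0.16
```

```bash
python3 three.py 7
```

```text
side 360 277
scene 162 216
wrist 294 217
9.35 [ 0.57546099 -0.13733455  0.15501442] 0.16473363748166397 [-0.48706462  0.35722523 -1.7625387 ]
```

View pics/t7.png

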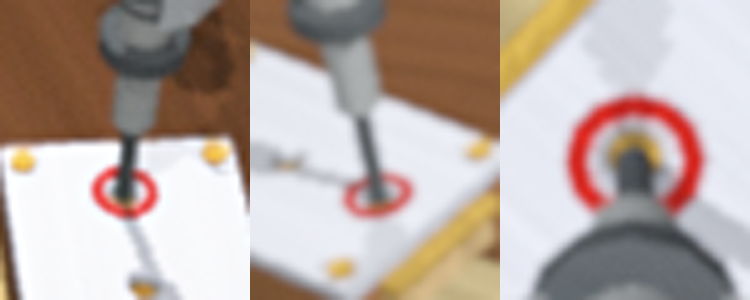

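No contact yet, and the spindle is centred in the ring in all three views. Going on down slowly.

>>> {"op": "step_arm", "data": {"commands": [{"x":0,"y":0,"z":-1,"twist":0},{"x":0,"y":0,"z":-1,"twist":0},{"x":0,"y":0,"z":0,"twist":0}]}}

```text
t: 9.72
tcp_pos: [0.5754, -0.1373, 0.1528]
eef_rot: [[0.892, 0.453, -0.0], [0.453, -0.892, 0.0], [-0.0, -0.0, -1.0]]
contact_force: [-0.6, 0.1, -1.4]
width: 0.164
```

>>> {"op": "step_arm", "data": {"commands": [{"x":0,"y":0,"z":-1,"twist":0},{"x":0,"y":0,"z":0,"twist":0}]}}

```text
t: 9.98
tcp_pos: [0.5754, -0.1373, 0.1519]
eef_rot: [[0.892, 0.453, -0.0], [0.453, -0.892, 0.0], [-0.0, -0.0, -1.0]]
contact_force: [-0.1, 0.9, -2.3]
width: 0.166
```

>>> {"op": "step_arm", "data": {"commands": [{"x":0,"y":0,"z":-1,"twist":0},{"x":0,"y":0,"z":-0.5,"twist":0}]}}

```text
t: 10.22
tcp_pos: [0.5754, -0.1374, 0.1504]
eef_rot: [[0.892, 0.453, -0.0], [0.453, -0.892, 0.0], [-0.0, -0.0, -1.0]]
contact_force: [0.1, 0.5, -1.0]
width: 0.165
```

>>> {"op": "step_arm", "data": {"commands": [{"x":0,"y":0,"z":-1,"twist":0},{"x":0,"y":0,"z":-0.5,"twist":0}]}}

```text
t: 10.48
tcp_pos: [0.5757, -0.1373, 0.1492]
eef_rot: [[0.892, 0.453, 0.001], [0.453, -0.892, -0.0], [0.0, 0.0, -1.0]]
contact_force: [-1.2, -0.2, 3.4]
width: 0.163
```

Contact at TCP z of about 0.150, inside the hole and within the possible brass depths. Pressing in small steps.

>>> {"op": "step_arm", "data": {"commands": [{"x":0,"y":0,"z":-0.5,"twist":0},{"x":0,"y":0,"z":-0.5,"twist":0}]}}

```text
t: 10.72
tcp_pos: [0.5757, -0.1374, 0.1483]
eef_rot: [[0.892, 0.453, 0.001], [0.453, -0.892, -0.0], [0.001, 0.0, -1.0]]
contact_force: [-0.2, 0.1, 5.7]
width: 0.164
```

>>> {"op": "step_arm", "data": {"commands": [{"x":0,"y":0,"z":-0.5,"twist":0},{"x":0,"y":0,"z":-0.5,"twist":0}]}}

```text
t: 10.98
tcp_pos: [0.5758, -0.1374, 0.1474]
eef_rot: [[0.892, 0.453, 0.001], [0.453, -0.892, -0.0], [0.001, 0.0, -1.0]]
contact_force: [-0.9, 1.7, 7.6]
width: 0.164
```

>>> {"op": "step_arm", "data": {"commands": [{"x":0,"y":0,"z":-0.5,"twist":0},{"x":0,"y":0,"z":-0.5,"twist":0}]}}

```text
t: 11.22
tcp_pos: [0.5759, -0.1373, 0.1465]
eef_rot: [[0.892, 0.453, 0.001], [0.453, -0.892, -0.0], [0.001, 0.0, -1.0]]
contact_force: [-1.6, 0.9, 8.0]
width: 0.162
```

>>> {"op": "step_arm", "data": {"commands": [{"x":0,"y":0,"z":-0.5,"twist":0},{"x":0,"y":0,"z":0,"twist":0}]}}

```text
t: 11.48
tcp_pos: [0.5759, -0.1373, 0.146]
eef_rot: [[0.892, 0.453, 0.001], [0.453, -0.892, -0.0], [0.001, 0.001, -1.0]]
contact_force: [-1.1, -0.6, 7.9]
width: 0.163
```

>>> {"op": "step_arm", "data": {"commands": [{"x":0,"y":0,"z":-0.5,"twist":0},{"x":0,"y":0,"z":0,"twist":0}]}}

```text
t: 11.72
tcp_pos: [0.5759, -0.1373, 0.1455]
eef_rot: [[0.892, 0.453, 0.001], [0.453, -0.892, -0.0], [0.001, 0.001, -1.0]]
contact_force: [-0.8, 0.8, 7.7]
width: 0.167
```

>>> {"op": "step_arm", "data": {"commands": [{"x":0,"y":0,"z":-0.5,"twist":0},{"x":0,"y":0,"z":0,"twist":0}]}}

```text
t: 11.98
tcp_pos: [0.5759, -0.1373, 0.145]
eef_rot: [[0.892, 0.453, 0.001], [0.453, -0.892, -0.0], [0.001, 0.001, -1.0]]
contact_force: [-0.4, 0.3, 8.8]
width: 0.165
```

>>> {"op": "step_arm", "data": {"commands": [{"x":0,"y":0,"z":-0.5,"twist":0},{"x":0,"y":0,"z":0,"twist":0}]}}

```text
t: 12.22
tcp_pos: [0.5759, -0.1373, 0.1445]
eef_rot: [[0.892, 0.453, 0.001], [0.453, -0.892, -0.0], [0.001, 0.001, -1.0]]
contact_force: [-0.6, 2.3, 7.6]
width: 0.166
```

>>> {"op": "step_arm", "data": {"commands": [{"x":0,"y":0,"z":-0.5,"twist":0},{"x":0,"y":0,"z":0,"twist":0}]}}

```text
t: 12.48
tcp_pos: [0.5759, -0.1373, 0.1439]
eef_rot: [[0.892, 0.453, 0.001], [0.453, -0.892, -0.0], [0.001, 0.0, -1.0]]
contact_force: [-0.3, 0.8, 5.9]
width: 0.161
```

>>> {"op": "step_arm", "data": {"commands": [{"x":0,"y":0,"z":-0.5,"twist":0},{"x":0,"y":0,"z":0,"twist":0}]}}

```text
t: 12.72
tcp_pos: [0.5759, -0.1374, 0.1434]
eef_rot: [[0.892, 0.453, 0.001], [0.453, -0.892, -0.0], [0.001, 0.001, -1.0]]
contact_force: [-0.9, 1.0, 6.4]
width: 0.165
```

>>> {"op": "step_arm", "data": {"commands": [{"x":0,"y":0,"z":-0.5,"twist":0},{"x":0,"y":0,"z":0,"twist":0}]}}

```text
t: 12.98
tcp_pos: [0.5759, -0.1373, 0.1428]
eef_rot: [[0.892, 0.453, 0.001], [0.453, -0.892, -0.0], [0.001, 0.0, -1.0]]
contact_force: [-0.5, 0.9, 5.8]
width: 0.164
```

>>> {"op": "step_arm", "data": {"commands": [{"x":0,"y":0,"z":-0.5,"twist":0},{"x":0,"y":0,"z":0,"twist":0}]}}

```text
t: 13.22
tcp_pos: [0.5758, -0.1373, 0.1423]
eef_rot: [[0.892, 0.453, 0.001], [0.453, -0.892, 0.0], [0.001, 0.0, -1.0]]
contact_force: [1.0, 0.5, 4.7]
width: 0.165
```

>>> {"op": "step_arm", "data": {"commands": [{"x":0,"y":0,"z":-0.5,"twist":0},{"x":0,"y":0,"z":0,"twist":0}]}}

```text
t: 13.48
tcp_pos: [0.5756, -0.1373, 0.1415]
eef_rot: [[0.892, 0.453, 0.0], [0.453, -0.892, 0.0], [0.0, 0.0, -1.0]]
contact_force: [1.3, -0.6, 3.6]
width: 0.165
```

>>> {"op": "step_arm", "data": {"commands": [{"x":0,"y":0,"z":-0.4,"twist":0},{"x":0,"y":0,"z":0,"twist":0}]}}

```text
t: 13.72
tcp_pos: [0.5755, -0.1373, 0.141]
eef_rot: [[0.892, 0.453, 0.0], [0.453, -0.892, 0.0], [0.0, -0.0, -1.0]]
contact_force: [1.7, 0.3, 1.7]
width: 0.162
```

```bash
python3 -c "
from h import *
for i in range(3):
    s=status.read_state();print(s['tcp_pos'][2],s['contact_force']); snap('side','x')
"; python3 three.py 8
```

```text
0.1410084445362565 [1.72779102 0.2652474  1.71258751]
0.1410210352090952 [0.92575299 0.22150606 3.04125712]
0.14105401617742588 [ 2.09582955 -0.25161846  3.03956167]
side 360 277
scene 162 216
wrist 294 222
14.025 [ 0.57548576 -0.13737809  0.14109186] 0.162149436565603 [1.53739904 0.78660404 2.93359534]
```

View pics/t8.png

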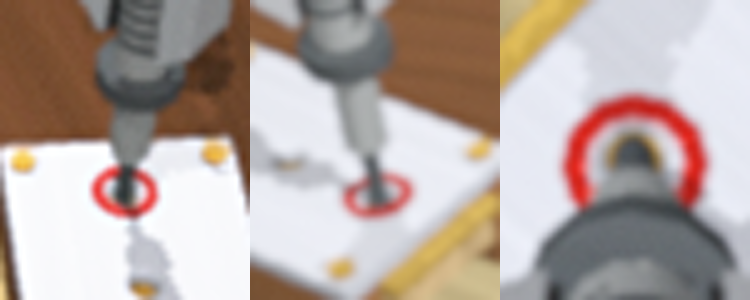

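>>> {"op": "step_arm", "data": {"commands": [{"x":0,"y":0,"z":-0.4,"twist":0},{"x":0,"y":0,"z":0,"twist":0}]}}

```text
t: 14.28
tcp_pos: [0.5754, -0.1373, 0.1406]
eef_rot: [[0.892, 0.453, -0.0], [0.453, -0.892, 0.0], [0.0, -0.0, -1.0]]
contact_force: [2.1, 0.5, 1.9]
width: 0.163
```

```bash
python3 -c "
from h import *
for i in range(4):
    s=status.read_state();print(s['tcp_pos'][2],s['contact_force']); snap('side','x')
"
```

```text
0.14058653204342086 [2.12181703 0.53263366 1.85285172]
0.1406015872717117 [ 1.87264917 -0.018689    2.54324804]
0.14062939748438963 [1.76634461 0.97790477 1.89477298]
0.14064405072673514 [ 2.57034405 -0.25256378  3.36982774]
```

>>> {"op": "step_arm", "data": {"commands": [{"x":0,"y":0,"z":-0.3,"twist":0},{"x":0,"y":0,"z":0,"twist":0}]}}

```text
t: 14.72
tcp_pos: [0.5754, -0.1374, 0.1403]
eef_rot: [[0.892, 0.453, -0.0], [0.453, -0.892, 0.0], [-0.0, -0.0, -1.0]]
contact_force: [2.6, 0.6, 1.6]
width: 0.161
```

```bash
python3 -c "
from h import *
for i in range(3):
    s=status.read_state();print(s['tcp_pos'][2],s['contact_force']); snap('side','x')
"
```

```text
0.140305994991681 [2.62773619 0.62085415 1.64261464]
0.14034081522975228 [1.50696613 0.30414558 1.52111201]
0.1403381445026566 [ 3.05496192 -0.16674612  1.69791782]
```

Net force has fallen from about 11 N to about 3.6 N, so the spring has snapped (stroke about 9.7 mm, clear of the stop). Easing off and lifting.

>>> {"op": "step_arm", "data": {"commands": [{"x":0,"y":0,"z":2,"twist":0},{"x":0,"y":0,"z":3,"twist":0},{"x":0,"y":0,"z":3,"twist":0},{"x":0,"y":0,"z":4,"twist":0},{"x":0,"y":0,"z":6,"twist":0}]}}

```text
t: 15.5
tcp_pos: [0.5748, -0.1374, 0.1582]
eef_rot: [[0.892, 0.453, -0.001], [0.453, -0.892, 0.0], [-0.001, -0.001, -1.0]]
contact_force: [0.3, -0.5, -1.6]
width: 0.162
```

>>> {"op": "step_arm", "data": {"commands": [{"x":0,"y":0,"z":15,"twist":0},{"x":0,"y":0,"z":25,"twist":0},{"x":0,"y":0,"z":33,"twist":0},{"x":0,"y":0,"z":0,"twist":0}]}}

```text
t: 16.0
tcp_pos: [0.5767, -0.1376, 0.2346]
eef_rot: [[0.892, 0.453, 0.004], [0.453, -0.892, -0.001], [0.004, 0.003, -1.0]]
contact_force: [-0.8, 0.3, -2.5]
width: 0.162
```

```bash
python3 - <<'E'
from h import *
p=snap('side','d9');q=snap('scene','s9'); s=status.read_state();print(s['t'],s['tcp_pos'],s['width'],s['contact_force'],s['ft_torque'])
L=[]
for im,n in((p,'d'),(q,'s')):
    u,v=map(int,proj(im,s['tcp_pos'])); print(u-60,v-30);L.append(cv2.resize(im['img'][v-30:v+100,u-60:u+60],None,fx=3.2,fy=3.2,interpolation=2))
cv2.imwrite('pics/c9.png',np.hstack(L))
E
```

```text
16.1 [ 0.5752799  -0.13736855  0.23158915] 0.16185982576489094 [-0.93939467  0.17044114 -2.27379939] [0.016568   0.03464233 0.01681844]
337 195
103 116
```

View pics/c9.png

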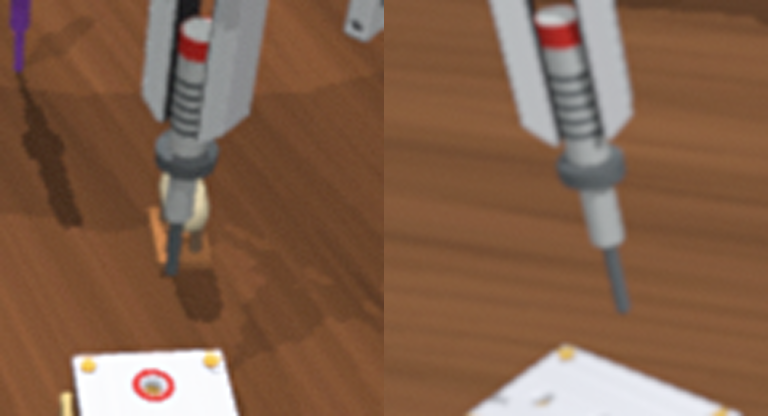

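```bash
python3 - <<'E'
from h import *
D=pickle.load(open('pics/d9.pkl','rb'));S=pickle.load(open('pics/s9.pkl','rb'))
T=np.array([.57528,-.13737,.23159])
f=lambda a,o:(o[0]+a[0]/3.2-.4,o[1]+a[1]/3.2-.4)
for n,d,s in(('tip',(172,272),(239,310)),('collarlow',(187,160),(208,172)),('top',(199,29),(175,18))):
    X,e=tri([D,S],[f(d,(337,195)),f(s,(103,116))]);print(n,(X-T)*1e3,e)
for h in(-.101,-.031,.033):
  u,v=proj(D,T+[0,0,h]);a=((u-337+.4)*3.2,(v-195+.4)*3.2);u,v=proj(S,T+[0,0,h]);print(h,a,((u-103+.4)*3.2,(v-116+.4)*3.2))
E
```

```text
tip [ 7.17062864e-02 -1.01373026e+00 -9.86270757e+01] [np.float64(0.3169759720258292), np.float64(0.3169759720257461)]
collarlow [ -0.33236239  -1.34060657 -31.91007598] [np.float64(0.0926047857026844), np.float64(0.09260478570273334)]
top [-0.97527199  0.04137145 33.58660041] [np.float64(0.9701473282738914), np.float64(0.9701473282738431)]
-0.101 (np.float64(170.97822519416886), np.float64(274.59401105199913)) (np.float64(242.9810787024214), np.float64(314.3958414321788))
-0.031 (np.float64(186.67703392427129), np.float64(156.28493286775665)) (np.float64(210.4778235427074), np.float64(170.68485596825965))
0.033 (np.float64(203.28017299610391), np.float64(31.16065673164838)) (np.float64(176.2095502740508), np.float64(19.169960079018104))
```

The punch is upright in the grip. Back over the stand.

>>> {"op": "step_arm", "data": {"commands": [{"x":-7,"y":50,"z":0,"twist":0},{"x":-7,"y":50,"z":0,"twist":0},{"x":-7,"y":50,"z":0,"twist":0},{"x":-7,"y":50,"z":0,"twist":0},{"x":-7,"y":50,"z":0,"twist":0}]}}

```text
t: 16.73
tcp_pos: [0.5394, 0.114, 0.2304]
eef_rot: [[0.892, 0.453, -0.001], [0.453, -0.892, -0.0], [-0.001, -0.0, -1.0]]
contact_force: [0.0, -0.2, -2.1]
width: 0.161
```

>>> {"op": "step_arm", "data": {"commands": [{"x":-7.5,"y":40,"z":0,"twist":0},{"x":0,"y":14.5,"z":-15,"twist":0},{"x":0,"y":0,"z":-20,"twist":0},{"x":0,"y":0,"z":0,"twist":0},{"x":0,"y":0,"z":0,"twist":0}]}}

```text
t: 17.35
tcp_pos: [0.5331, 0.1665, 0.1964]
eef_rot: [[0.892, 0.452, -0.0], [0.452, -0.892, -0.0], [-0.0, -0.0, -1.0]]
contact_force: [0.2, -0.1, -2.0]
width: 0.159
```

```bash
sed 's/\[.574,-.138,.062\]/[.532,.165,.095]/; s/t{tag}/q{tag}/' three.py > three2.py; python3 three2.py 10
```

```text
side 273 158
scene 376 211
wrist 296 214
17.5 [0.53332646 0.16690685 0.19693952] 0.16356674192976756 [ 0.72879496 -0.27333936 -2.14694171]
```

View pics/q10.png

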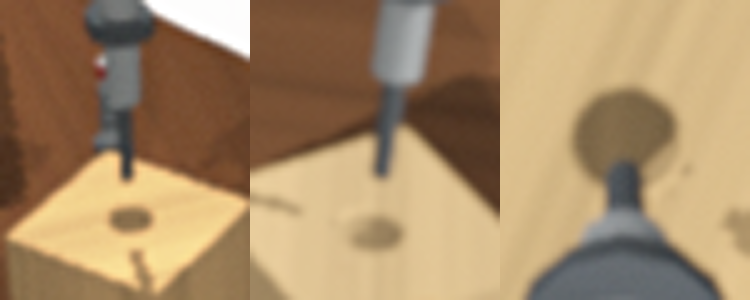

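```bash
sed -i 's/\.056/.076/' rel.py; python3 -c "
from rel import *
go('10',[(273,158),(376,211),(296,214)],[(126,178),(131,174),(124,168)],[(131,219),(126,233),(125,135)])"
```

```text
tip (array([0.53155949, 0.16605877, 0.09502219]), [np.float64(1.0618971309989724), np.float64(0.8407221287785122), np.float64(1.575506515657831)])
  2cam [0.53042694 0.16572418 0.09514311]
  @z [array([0.53045798, 0.16598987]), array([0.53036085, 0.16568613]), array([0.53317093, 0.16632272])]
ring (array([0.53231974, 0.16642995, 0.07499875]), [np.float64(0.5134083810989609), np.float64(0.45138506208051604), np.float64(0.8002089940964539)])
  2cam [0.53180242 0.16668984 0.07484762]
  @56 [array([0.5313958 , 0.16497484]), array([0.53302229, 0.16674539]), array([0.53328249, 0.16618926])]
```

>>> {"op": "step_arm", "data": {"commands": [{"x":0.6,"y":0.3,"z":-10,"twist":0},{"x":0,"y":0,"z":-12,"twist":0},{"x":0,"y":0,"z":-12,"twist":0},{"x":0,"y":0,"z":-12,"twist":0},{"x":0,"y":0,"z":0,"twist":0}]}}

```text
t: 18.12
tcp_pos: [0.5329, 0.1673, 0.1491]
eef_rot: [[0.892, 0.453, -0.002], [0.453, -0.892, -0.0], [-0.002, -0.0, -1.0]]
contact_force: [0.4, 0.7, -1.9]
width: 0.162
```

```bash
python3 three2.py 11
```

```text
side 273 158
scene 376 211
wrist 297 235
18.275 [0.53374252 0.16760741 0.15063556] 0.16455426001524479 [ 0.76324601  0.43360802 -1.04146679]
```

View pics/q11.png

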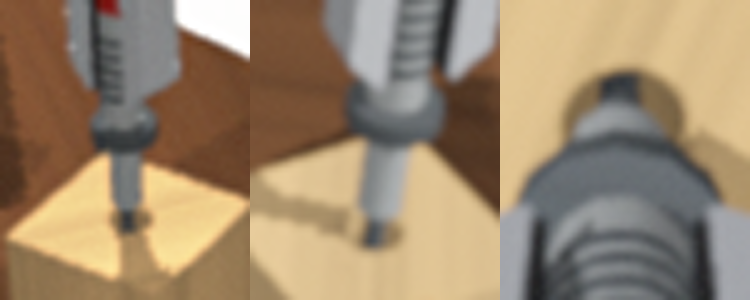

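>>> {"op": "step_arm", "data": {"commands": [{"x":0.8,"y":0.3,"z":-3,"twist":0},{"x":0,"y":0,"z":-4,"twist":0},{"x":0,"y":0,"z":0,"twist":0}]}}

```text
t: 18.65
tcp_pos: [0.5342, 0.1677, 0.143]
eef_rot: [[0.892, 0.453, -0.0], [0.453, -0.892, -0.0], [-0.0, -0.0, -1.0]]
contact_force: [-0.0, -0.9, -2.5]
width: 0.164
```

```bash
python3 three2.py 12
```

```text
side 273 158
scene 376 211
wrist 297 240
18.8 [0.53434955 0.16777672 0.14341355] 0.16183900721681402 [ 0.22698632 -0.14236712 -2.19473142]
```

View pics/q12.png

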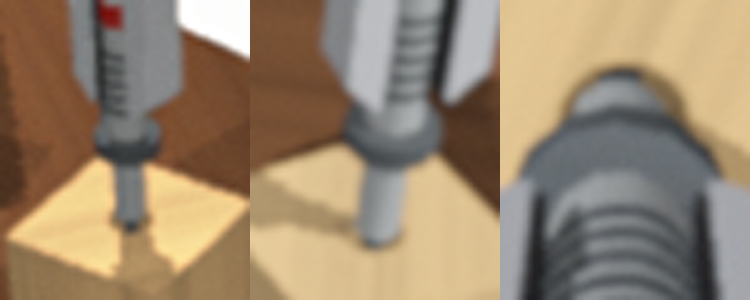

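```bash
python3 -c "
from rel import *
go('12',[(273,158),(376,211)],[(130,218),(127,237)],[(131,219),(126,233)])"
```

```text
tip (array([0.53202537, 0.16746863, 0.07423849]), [np.float64(0.4558741534685514), np.float64(0.4558741534687001)])
  2cam [0.53202537 0.16746863 0.07423849]
  @z [array([0.53189855, 0.16811874]), array([0.532589  , 0.16719026])]
ring (array([0.53180242, 0.16668984, 0.07484762]), [np.float64(0.11754755812432369), np.float64(0.11754755812425072)])
  2cam [0.53180242 0.16668984 0.07484762]
  @56 [array([0.5313958 , 0.16497484]), array([0.53302229, 0.16674539])]
```

>>> {"op": "step_arm", "data": {"commands": [{"x":0,"y":-0.4,"z":-2,"twist":0},{"x":0,"y":0,"z":-3,"twist":0},{"x":0,"y":0,"z":-3,"twist":0}]}}

```text
t: 19.18
tcp_pos: [0.5343, 0.1673, 0.1351]
eef_rot: [[0.892, 0.453, -0.0], [0.453, -0.892, 0.0], [-0.0, -0.0, -1.0]]
contact_force: [0.3, 0.6, -2.5]
width: 0.162
```

>>> {"op": "step_arm", "data": {"commands": [{"x":0,"y":0,"z":-5,"twist":0},{"x":0,"y":0,"z":-5,"twist":0},{"x":0,"y":0,"z":0,"twist":0}]}}

```text
t: 19.55
tcp_pos: [0.5341, 0.1673, 0.1248]
eef_rot: [[0.892, 0.453, -0.001], [0.453, -0.892, -0.0], [-0.001, -0.0, -1.0]]
contact_force: [0.6, 0.4, -1.2]
width: 0.163
```

>>> {"op": "step_arm", "data": {"commands": [{"x":0,"y":0,"z":-5,"twist":0},{"x":0,"y":0,"z":-5,"twist":0},{"x":0,"y":0,"z":0,"twist":0}]}}

```text
t: 19.92
tcp_pos: [0.5341, 0.1673, 0.1149]
eef_rot: [[0.892, 0.453, -0.001], [0.453, -0.892, -0.0], [-0.001, -0.0, -1.0]]
contact_force: [-0.0, 0.7, -1.9]
width: 0.165
```

Sliding in freely; now the last few mm.

>>> {"op": "step_arm", "data": {"commands": [{"x":0,"y":0,"z":-1.5,"twist":0},{"x":0,"y":0,"z":-1,"twist":0},{"x":0,"y":0,"z":0,"twist":0}]}}

```text
t: 20.3
tcp_pos: [0.5344, 0.1674, 0.1129]
eef_rot: [[0.892, 0.453, 0.0], [0.453, -0.892, 0.0], [0.0, -0.0, -1.0]]
contact_force: [0.9, 1.3, -1.4]
width: 0.164
```

>>> {"op": "step_arm", "data": {"commands": [{"x":0,"y":0,"z":-0.7,"twist":0},{"x":0,"y":0,"z":0,"twist":0}]}}

```text
t: 20.55
tcp_pos: [0.5343, 0.1673, 0.1122]
eef_rot: [[0.892, 0.453, 0.0], [0.453, -0.892, 0.0], [0.0, -0.0, -1.0]]
contact_force: [0.2, -1.0, -1.4]
width: 0.162
```

>>> {"op": "step_arm", "data": {"commands": [{"x":0,"y":0,"z":-0.7,"twist":0},{"x":0,"y":0,"z":0,"twist":0}]}}

```text
t: 20.8
tcp_pos: [0.5343, 0.1673, 0.1114]
eef_rot: [[0.892, 0.453, -0.0], [0.453, -0.892, 0.0], [-0.0, -0.0, -1.0]]
contact_force: [-0.8, 0.5, -1.5]
width: 0.164
```

>>> {"op": "step_arm", "data": {"commands": [{"x":0,"y":0,"z":-0.5,"twist":0},{"x":0,"y":0,"z":0,"twist":0}]}}

```text
t: 21.05
tcp_pos: [0.5344, 0.1673, 0.111]
eef_rot: [[0.892, 0.453, 0.0], [0.453, -0.892, 0.0], [0.0, 0.0, -1.0]]
contact_force: [-1.3, 0.6, 0.1]
width: 0.163
```

>>> {"op": "step_arm", "data": {"commands": [{"x":0,"y":0,"z":-0.5,"twist":0},{"x":0,"y":0,"z":0,"twist":0}]}}

```text
t: 21.3
tcp_pos: [0.5344, 0.1674, 0.111]
eef_rot: [[0.892, 0.453, 0.0], [0.453, -0.892, -0.0], [0.0, 0.0, -1.0]]
contact_force: [-3.2, -1.3, 9.0]
width: 0.163
```

```bash
python3 three2.py 13
```

```text
side 273 158
scene 376 211
wrist 296 261
21.45 [0.53445652 0.16741581 0.11098904] 0.16242978955958326 [-2.81120896 -1.10146636  8.31667696]
```

View pics/q13.png

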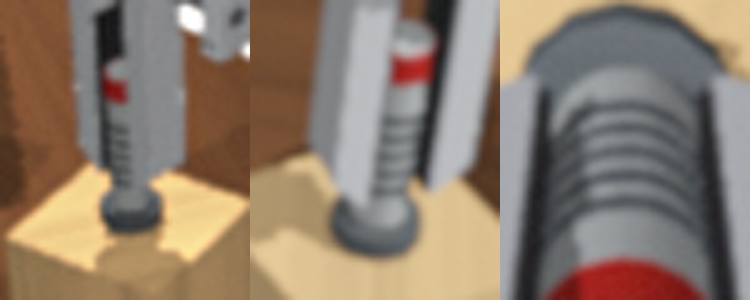

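The collar is seated, contacting at the same TCP z (0.111) as when gripped. Relieve, release, withdraw.

>>> {"op": "step_arm", "data": {"commands": [{"x":0,"y":0,"z":0.4,"twist":0},{"x":0,"y":0,"z":0,"twist":0}]}}

```text
t: 21.7
tcp_pos: [0.5344, 0.1674, 0.111]
eef_rot: [[0.892, 0.453, 0.0], [0.453, -0.892, 0.0], [0.0, 0.0, -1.0]]
contact_force: [-2.1, -0.7, 3.9]
width: 0.166
```

>>> {"op": "step_arm", "data": {"commands": [{"x":0,"y":0,"z":0,"twist":0},{"x":0,"y":0,"z":0,"twist":0},{"x":0,"y":0,"z":0,"twist":0},{"x":0,"y":0,"z":0,"twist":0}], "gripper": -0.1}}

```text
t: 22.2
tcp_pos: [0.5344, 0.1674, 0.1108]
eef_rot: [[0.892, 0.453, 0.0], [0.453, -0.892, 0.0], [0.0, -0.0, -1.0]]
contact_force: [0.3, -0.3, 0.5]
width: 0.449
```

>>> {"op": "step_arm", "data": {"commands": [{"x":0,"y":0,"z":15,"twist":0},{"x":0,"y":0,"z":30,"twist":0},{"x":0,"y":0,"z":40,"twist":0},{"x":0,"y":0,"z":40,"twist":0},{"x":0,"y":0,"z":0,"twist":0}]}}

```text
t: 22.82
tcp_pos: [0.5358, 0.168, 0.2399]
eef_rot: [[0.892, 0.453, 0.006], [0.453, -0.892, 0.002], [0.006, 0.001, -1.0]]
contact_force: [0.0, -0.0, 0.6]
width: 0.447
```

```bash
python3 three2.py 14
```

```text
side 273 158
scene 376 211
wrist 296 202
22.975 [0.53401846 0.16717267 0.23569382] 0.4503002243706258 [-0.14329721  0.21234019  0.08749922]
```

View pics/sc14.png

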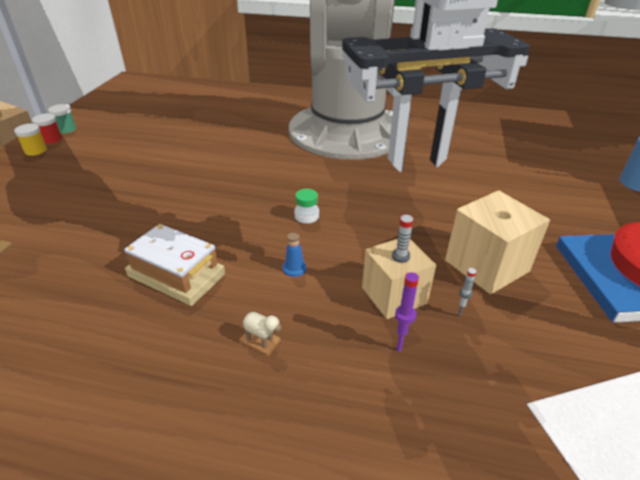

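View pics/si14.png

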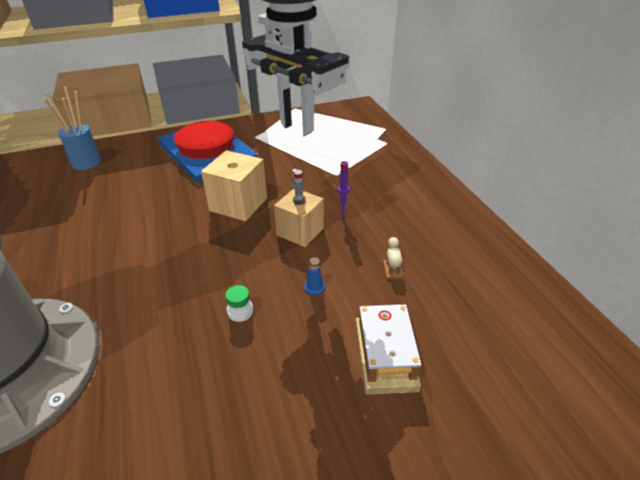

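View pics/q14.png

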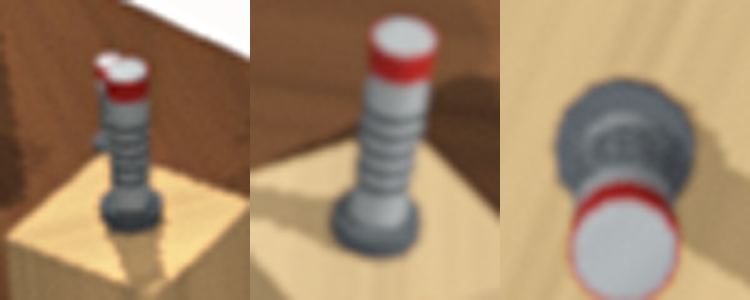

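The scene and side views show the punch upright and fully home at scene (404,238). The jar (306,206), shepherd (293,255) and lamb (261,330) are where they were, and the gripper is clear.

```bash
python3 -c "
from h import *
print(ticket.finish_job())"
```

```text
the job is handed in; nothing more can be done
None
```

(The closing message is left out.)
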